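# Lay the tall parcel down on the scale and enter its weight

## Task

The tall carton stands at one end of the parcel scale, its label facing that end: push it over, without gripping or lifting it, so that it topples towards the free part of the steel plate and lies flat and wholly on the plate with its labelled face up. Then, once it lies still, press the large key on the scale's console fully down and let it come back up. Do not press the small key or disturb the other things on the bench, and finish clear of everything.

Things in the scene. Friction and masses are not known exactly. Their poses are not given: they have to be found in the camera images.
- carton: tall closed cardboard carton standing on end on the scale's plate near one end of it: 70 mm (its x) x 120 mm (its y) x 190 mm tall (its z), 0.25 to 0.5 kg, even load. Origin at the centre of its underside as it stands; its +x points along the plate towards the long free part. Its -x face carries a white blank label
- carton_mid (a point): the centre of the carton: 95 mm along its z from its origin. Pushed at the middle of the label face, well above half height, towards its +x the carton pivots on its foot edge (35 mm ahead of the origin) and, past about 20 degrees, falls by itself onto its +x face; pushed low it slides
- carton_heel (a point): middle of the carton's foot edge on its +x side (35 mm along its x from its origin), about which it tips; this edge stays down on the plate in a proper tipping
- plate (a point): centre of the upper face of the scale's steel plate, 40 mm above the bench. The plate is 300 mm (x) x 240 mm (y), fixed and rigid, on a slightly smaller black housing. The carton stands near its -x end, its centre about 105 mm from the plate's centre; +x points towards the free end
- console: the scale's console, fixed: white box 120 mm (x) x 130 mm (y) x 60 mm high with a display ledge along its +x side rising to 82 mm; origin at the centre of its underside. It stands left or right of the scale.
- enter_key_top (a point): centre of the top of the large key, 34 mm across; pressed straight down, travel 6 mm. Both keys are grey, in black housings on the console's top, 22 mm towards its -x from its centre, the large one 30 mm to its +y, the small one 38 mm to its -y
- enter_key (a joint): travel of the large key: 0 up, 0.006 m fully down; a spring brings it back, about 5 N fully down
- tare_key_top (a point): centre of the top of the small key, 18 mm across, 68 mm from the large one. Do not press
- tare_key (a joint): travel of the small key: 0 up, 0.006 m fully down
- dispenser: black desk tape dispenser, fixed, 160 x 60 x 105 mm high, on the other side of the scale from the console; origin at the centre of its underside
- tape_roll: brown ring, roll of packing tape lying flat, 90 mm across, 45 mm high, beside the scale's left (+y) edge; origin at the centre of its underside. Leave it alone
- spray: small white bottle, 48 mm across, 115 mm tall, standing beside the scale's right (-y) edge; origin at the centre of its underside. Leave it alone
- mug: white mug, 76 mm across, 90 mm tall; origin at the centre of its underside. Leave it alone
- small_carton: low closed carton, 90 x 130 x 70 mm high, on the bench; origin at the centre of its underside. Leave it alone
- stapler: black desk stapler, 130 x 36 x 45 mm high; origin at the centre of its underside. Leave it alone
- mailers: stack of flat paper mailers, 160 x 110 x 30 mm high; origin at the centre of its underside. Leave it alone
Not all that is in view belongs to the job. What is shaped like the console but turquoise is not meant.

How it is judged:
By the outcome, as a careful person would: the job done as asked, in the order asked, and still so for the second after the job is handed in, with the robot touching nothing.
It also fails if it takes over 43 s, if anything falls off the work surface, if the arm or the gripper's body presses on something with over 40 N, if the wrist force passes 120 N, or if a joint passes its speed limit or range.

## Robot

A 6-joint arm with a two-finger parallel gripper is mounted at the origin on the work surface. World frame = base frame: x ahead of the robot, y to its left, z up, the work surface at z = 0. Lengths are in mm, angles in rad, forces in N, time in s.
With the tool pointing down it reaches from about 275 to 1000 mm from the base axis. Payload 8.4 kg.
Tool frame: the origin (TCP) lies at the centre of the arm's flange, where the gripper is bolted on; the fingertips stand 173 mm ahead of it and the grasp point (between the pads) lies bot.tcp_to_grasp ahead of it (bot.tcp_to_grasp is the distance from the TCP to the grasp point, in mm); z points along the fingers, y is the line along which they close (so a half turn about z gives the same grasp; the last joint's range is limited). The gripper opens to 85 mm and grips with 20 to 120 N. Pads are 22 mm wide; open, the fingers measure 114 mm over their backs; the gripper's body (76 mm by 85 mm) begins 54 mm behind the grasp point. The pads swing forward as they close: fully open they stand 13 mm farther back than shut.
Start: joints at [-1.334, 0.353, 1.633, -0, 1.155, -0.002], TCP at [147.834, -607.268, 404.681] pointing down, gripper open.
Joint ranges: [-2.63, 2.63], [-0.92, 2.1], [0.06, 2.66], [-1.3, 4.44], [0, 2.69], [-3.02, 3.02]. Speed limits (rad/s): [2.22, 2.22, 2.79, 3.14, 3.14, 3.14].

## Interface

Orientations are given as [roll, pitch, yaw] about the fixed x, y, z axes, in that order (R = Rz(yaw) Ry(pitch) Rx(roll)).
In Python, from cell import get_obs, optics, job, bot gives the robot as it stands.
- The arm moves only by the tool step_arm, never from a script. Its arguments are lists of equal length, an entry for each row: "xyz": the shift along the tool's x, y, z in units of 50 mm (1.0 is 50 mm), a list of three; "angular": the turn, a rotation vector about the tool's x, y, z in units of 0.12 rad (1.0 is 0.12 rad), a list of three. A call has 1 to 8 rows; each row shifts and turns the commanded pose from where the row before left it, along the tool's axes as they then stand; what a row does not reach is not made up. A row lasts 1/10 s, in which the tool goes at most 50 mm and 8.59 degrees, less where a joint would pass 70% of its speed; a pose out of reach is approached as far as the arm can. A call with a number of a shift or a turn outside -1 to 1 is refused whole. A call with a gripper value outside its range is refused whole. "grip" is the opening, from -1 (shut) to 1 (fully open), set as the call begins (left out, the last holds). The fingers move at their own pace and stop on an object; "force" is the grip in N (left out, the last holds). Time passes only in rows, so rows that do not move let the fingers close. It gives the time, the measured TCP pose, the force, the opening and the grip force at its end, in the units of the state.
- get_obs(): the state, without advancing time (a new reading comes with each control period).
- optics.read_camera(name): name is "side" or "top"; returns the picture (400x640x3 uint8, red, green, blue); there is no depth.
- optics.get_calibration(name): a dict with "fx", "fy", "cx", "cy" (pixels), "camera_from_world" (4x4, takes a point from world to camera coordinates). Camera axes: x right, y up, looking along -z (the intrinsics and any distortion apply to the point x, -y, -z); pixel columns grow to the right and rows downward; lengths in mm; the calibration is good to about 2 mm. A picture is of the moment at which its call begins. get_calibration takes no time and is no camera call.
- job.job_done(): hands the job in; it is judged then, once.
Trained networks look in the newest picture that a camera, given by its name, has taken for a name from the list of things; names that differ only in an ending like _2 or _b are one class to them, and where a whole thing is asked for, a point or a joint stands for the part that bears it (a point fixed in the world has none). Each returns a list of dicts, best first, with "p" (0 to 1); they miss things now and then, are a little off and sometimes report something else, mostly with a low value. They report only what shows in the picture. A call takes as long as a camera call. They do not tell look-alikes from the thing itself.
- optics.spot_in(camera, thing): "box" ([centre column, centre row, width, height] in pixels, round what is visible of it).
- optics.landmark_of(camera, thing): "uv" ([column, row] in pixels: a listed point, or the origin of a listed thing).
The state is a dict: "time_s": time; "joint_pos": joint angles; "dq": joint speeds; "joint_torque": joint torques, N m; "tool_pos": TCP position; "eef_rot": TCP orientation; "force": force on the tool from outside, world axes, zero at the start; "wrist_torque": the same for the moment, N m; "opening": opening from 0.0 (shut) to 1.0 (fully open); "grip_force": force on a finger pad.
Only numpy, scipy, OpenCV 4.12 (cv2) and the standard library are available. Lean on these libraries where they do the work, as an engineer would, in place of code of your own. Each camera call takes 0.05 s, during which the arm holds its last target. There are 200 camera calls.

## Working session

There is one attempt and no reset: what is moved stays moved. The work goes in short steps, Python scripts to look and compute and a tool call to move; the robot and the scene stay as the last step left them, time stands still between calls to the robot, and variables do not carry over. Pictures are saved under pics/ and viewed, at most 10 in all, crops included, and the job is handed in when it is done.

Besides the shell and the picture viewer there is one more tool, called after "Request:" as name(argument=value, ...) on one line, values as JSON. step_arm: Moves the arm, as the interface text tells. Its arguments: {"type":"object","properties":{"xyz":{"type":"array","items":{"type":"array","items":{"type":"number"}}},"angular":{"type":"array","items":{"type":"array","items":{"type":"number"}}},"grip":{"type":"number"},"force":{"type":"number"}},"required":["xyz","angular"]}

```bash
mkdir -p pics; cat > h.py <<'E'
import numpy as np, cv2
from cell import get_obs, optics, job, bot
def cal(n):
    c=optics.get_calibration(n); return c,np.array(c["camera_from_world"])
def proj(n,p):
    c,T=cal(n); q=T[:3,:3]@np.array(p,float)+T[:3,3]; x,y,z=q[0],-q[1],-q[2]
    return np.array([c["fx"]*x/z+c["cx"],c["fy"]*y/z+c["cy"]])
def back(n,uv,z):
    c,T=cal(n); d=np.array([(uv[0]-c["cx"])/c["fx"],-(uv[1]-c["cy"])/c["fy"],-1]); R=T[:3,:3]
    o=-R.T@T[:3,3]; d=R.T@d; return o+d*(z-o[2])/d[2]
E
python3 - <<'E'
from h import *
np.set_printoptions(precision=1,suppress=True)
for n in("top","side"):
    cv2.imwrite(f"pics/{n}0.png",optics.read_camera(n)[:,:,::-1])
    print(n,{k:v for k,v in cal(n)[0].items() if k!="camera_from_world"})
    for t,z in(("carton_mid",135),("carton_heel",40),("plate",40),("enter_key_top",70),("tare_key_top",70),("console",0),("dispenser",0),("tape_roll",0),("spray",0),("mug",0),("small_carton",0),("stapler",0),("mailers",0)):
        for r in optics.landmark_of(n,t)[:2]: print(t,round(r["p"],2),np.array(r["uv"]),back(n,r["uv"],z))
print(bot.tcp_to_grasp,get_obs()); 
E
```

```text
top {'fx': 365.74191701602206, 'fy': 365.74191701602206, 'cx': 320.13757342282, 'cy': 195.78647652785756}
carton_mid 0.56 [327.3 204.8] [512.2 -23.5 135. ]
plate 0.57 [319.8 175.9] [609.3   0.6  40. ]
enter_key_top 0.66 [432.3 232.9] [ 438.3 -343.2   70. ]
enter_key_top 0.49 [355.7 277. ] [ 302.1 -113.6   70. ]
tare_key_top 0.6 [453.8 235.1] [ 433.1 -407.9   70. ]
tare_key_top 0.44 [376.  281.9] [ 289.  -174.4   70. ]
console 0.96 [363.  266.7] [ 326.1 -143.     0. ]
console 0.71 [432.8 233.3] [ 436.9 -365.8    0. ]
dispenser 0.82 [207.7 214.9] [480.3 360.6   0. ]
tape_roll 0.66 [269.  179.3] [600.5 166.3   0. ]
spray 0.65 [374.6 176.9] [ 615.6 -177.6    0. ]
mug 0.76 [229.1 145.3] [710.4 301.5   0. ]
mug 0.18 [327.7 205.5] [519.  -26.7   0. ]
small_carton 0.72 [419.1 158.7] [ 678.8 -322.6    0. ]
stapler 0.59 [409.1 272.5] [ 311.2 -289.7    0. ]
mailers 0.62 [227.7 268.4] [311.2 288.2   0. ]
mailers 0.58 [319.8 177. ] [611.5   0.9   0. ]
side {'fx': 377.73998571017256, 'fy': 377.73998571017256, 'cx': 320.553947617522, 'cy': 206.46992441246536}
carton_mid 0.78 [334.3 203.2] [503.6 -1
[... 588 characters left out ...]
y 0.67 [317.3 181.6] [ 619.4 -184.7   -0. ]
mug 0.83 [191.  318.6] [699.5 293.5   0. ]
small_carton 0.76 [311.  146.3] [ 699.  -315.8    0. ]
small_carton 0.62 [362.6 393.5] [317.4 286.2   0. ]
stapler 0.81 [435.6 188.3] [ 308.2 -293.1   -0. ]
mailers 0.7 [361.8 394.4] [318.3 288.3   0. ]
154.70000000000002 {'time_s': 1.4, 'joint_pos': array([-1.3,  0.4,  1.6, -0. ,  1.2, -0. ]), 'dq': array([-0., -0.,  0., -0., -0., -0.]), 'joint_torque': array([ -0. , -60.5, -34.2,  -0. ,   0. ,   0. ]), 'tool_pos': array([ 147.8, -607.3,  404.7]), 'eef_rot': array([3.1, 0. , 0.2]), 'force': array([ 0.3, -0.6, -1.3]), 'wrist_torque': array([ 0., -0., -0.]), 'grip_force': 0.0, 'opening': 0.9998798624811667}
```

View pics/top0.png

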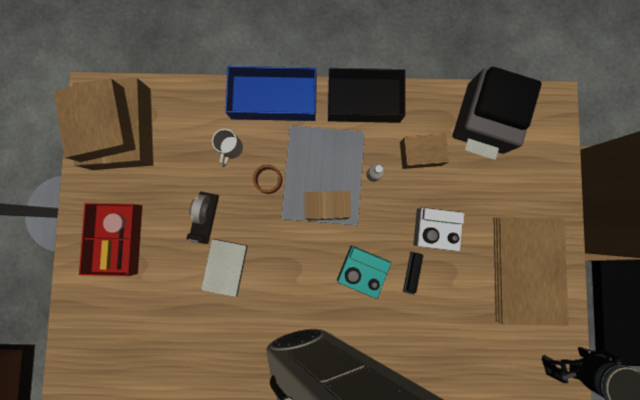

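View pics/side0.png

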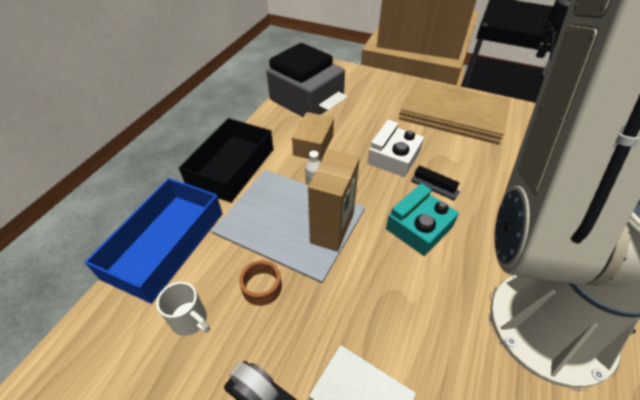

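Top view: the white console is at (440,230), with its large key near (431,235) and small key near (454,238). The turquoise one at (364,272) is the decoy. The plate corners are about (290,125), (364,130), (357,224) and (283,219), and the carton top is near (327,205) at the robot end. The side view shows the label facing the robot. Next I'll refine with crops.

```bash
python3 - <<'E'
from h import *
a=cv2.imread("pics/top0.png");b=cv2.imread("pics/side0.png")
c1=cv2.resize(a[115:235,270:390],(480,480),interpolation=cv2.INTER_CUBIC)
c2=cv2.resize(a[200:260,405:475],(308,264),interpolation=cv2.INTER_CUBIC)
c3=cv2.resize(b[115:180,365:430],(308,308),interpolation=cv2.INTER_CUBIC)
o=np.zeros((580,800,3),np.uint8);o[:480,:480]=c1;o[:264,486:794]=c2;o[268:576,486:794]=c3
cv2.imwrite("pics/crop.png",o)
E
```

```text
(no output)
```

View pics/crop.png

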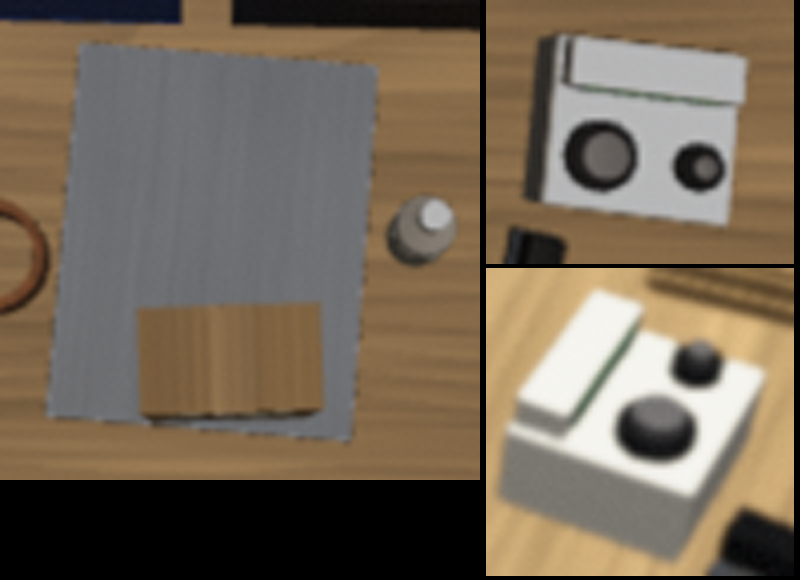

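```bash
python3 - <<'E'
from h import *
np.set_printoptions(precision=1,suppress=True)
f=lambda u,v:(270+u/4-.4,115+v/4-.4)
print("plate"); P=np.array([back("top",f(*q),40) for q in((78,44),(378,66),(350,438),(48,415))]);print(P,P.mean(0))
d=P[0]+P[1]-P[2]-P[3];print("yaw",np.arctan2(d[1],d[0]))
C=np.array([back("top",f(*q),230) for q in((136,310),(320,302),(324,408),(142,415))]);print("carton",C,C.mean(0))
d=C[0]+C[3]-C[1]-C[2];print("yaw",np.arctan2(-d[0],d[1]),np.linalg.norm(d)/2,np.linalg.norm(C[0]-C[3]))
def tri(ut,us):
    from scipy.optimize import least_squares
    r=least_squares(lambda p:np.r_[proj("top",p)-ut,proj("side",p)-us],[430,-350,70]);return r.x,r.fun
print("enter",tri((432,235.2),(400.5,145.5)));print("tare",tri((454.6,237.4),(410,132.6)))
print("carton",tri(f(*C.mean(0)[:2]) if 0 else (327.3,204.8),(334.3,203.2)))
for T in("top","side"):
    c,M=cal(T);print(T,-M[:3,:3].T@M[:3,3])
o=get_obs();print(o["tool_pos"],o["eef_rot"].round(3))
E
```

```text
plate
[[ 769.2  102.1   40. ]
 [ 756.2 -137.3   40. ]
 [ 460.4 -118.7   40. ]
 [ 473.2  116.8   40. ]] [614.8  -9.3  40. ]
yaw -0.05616687716902118
carton [[537.8  40.4 230. ]
 [545.6 -79.8 230. ]
 [476.4 -83.4 230. ]
 [469.3  34.7 230. ]] [507.3 -22.  230. ]
yaw 0.06246265100290944 119.39596565812155 68.70466404283323
enter (array([ 433. , -340.7,   74.1]), array([-0.1, -0.5,  0.5,  0.1]))
tare (array([ 425.7, -409.6,   71.9]), array([ 0. ,  0.2, -0.2, -0. ]))
carton (array([508.7, -24.9, 126.2]), array([ 0.4,  1.4, -1.1, -0.1]))
top [ 441.9   -9.2 1181.8]
side [312.1 496.4 762. ]
[ 147.8 -607.3  404.7] [3.1 0.  0.2]
```

```bash
cat >> h.py <<'E'
from scipy.spatial.transform import Rotation as Ro
def plan(x,y,z,yaw):
    o=get_obs();R=Ro.from_euler("xyz",o["eef_rot"]);G=Ro.from_euler("xyz",[np.pi,0,yaw])
    w=(R.inv()*G).as_rotvec()/.12; d=R.inv().apply(np.array([x,y,z])-o["tool_pos"])/50
    print("shift",d.round(2),"shift in goal frame",(G.inv().apply(np.array([x,y,z])-o["tool_pos"])/50).round(2),"turn",w.round(2),"rot",o["eef_rot"].round(3),"F",o["force"].round(1),"t",o["time_s"])
E
python3 -c "
from h import *
plan(431.6,-26.7,363,.062)"
```

```text
shift [ 8.26 -9.94  0.83] shift in goal frame [  6.38 -11.24   0.83] turn [0.   0.   1.47] rot [3.142 0.    0.239] F [ 0.3 -0.6 -1.3] t 1.4
```

Request:
step_arm(xyz=[[0,0,0],[0,0,0],[0.4,-0.7,0],[0.4,-0.7,0],[0.4,-0.7,0],[0.4,-0.7,0],[0.4,-0.7,0],[0.4,-0.7,0]], angular=[[0,0,0.75],[0,0,0.72],[0,0,0],[0,0,0],[0,0,0],[0,0,0],[0,0,0],[0,0,0]], grip=-1)

```text
time_s: 2.2
tool_pos: [254.9, -388.7, 404.8]
eef_rot: [3.141, -0.0, 0.062]
force: [0.7, 0.1, -0.1]
opening: -0.001
grip_force: 0.0
```

Request:
step_arm(xyz=[[0.4,-0.7,0],[0.4,-0.7,0],[0.4,-0.7,0],[0.4,-0.7,0],[0.4,-0.7,0],[0.4,-0.7,0],[0.4,-0.7,0],[0.4,-0.7,0]], angular=[[0,0,0],[0,0,0],[0,0,0],[0,0,0],[0,0,0],[0,0,0],[0,0,0],[0,0,0]])

```text
time_s: 3.0
tool_pos: [397.2, -99.1, 405.0]
eef_rot: [3.141, -0.001, 0.062]
force: [0.2, -0.6, -1.3]
opening: -0.003
grip_force: 0.0
```

```bash
python3 -c "
from h import *
plan(431.6,-26.7,363,.062);print(get_obs()['tool_pos'],get_obs()['opening'])"
```

```text
shift [ 0.78 -1.4   0.84] shift in goal frame [ 0.78 -1.4   0.84] turn [ 0.   -0.01  0.  ] rot [ 3.141e+00 -1.000e-03  6.200e-02] F [ 0.2 -0.6 -1.3] t 3.0
[397.15567904 -99.14146351 405.0345643 ] -0.002691795723746994
```

Request:
step_arm(xyz=[[0.2,-0.7,0.2],[0.2,-0.7,0.2],[0.2,0,0.22],[0.1,0,0.22],[0,0,0],[0,0,0]], angular=[[0,0,0],[0,0,0],[0,0,0],[0,0,0],[0,0,0],[0,0,0]])

```text
time_s: 3.6
tool_pos: [427.1, -29.3, 362.5]
eef_rot: [-3.142, 0.001, 0.061]
force: [0.4, -0.4, -0.1]
opening: -0.001
grip_force: 0.0
```

```bash
python3 -c "
from h import *
plan(431.6,-26.7,363,.062);print(get_obs()['tool_pos'],get_obs()['opening'])
cv2.imwrite('pics/s1.png',optics.read_camera('side')[:,:,::-1])"
```

```text
shift [ 0.09 -0.05 -0.01] shift in goal frame [ 0.09 -0.05 -0.01] turn [-0.    0.01 -0.  ] rot [-3.142e+00  1.000e-03  6.100e-02] F [ 0.4 -0.4 -0.1] t 3.6
[427.0566553  -29.28675717 362.53964164] -0.0009294483069401282
```

View pics/s1.png

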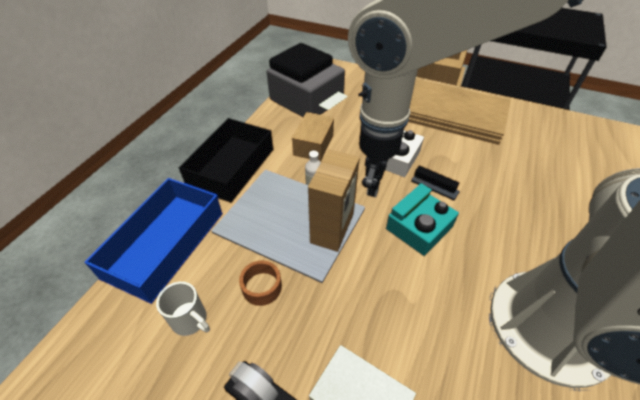

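The closed fingertips at (373,190) are behind the label face at about (350,200), above half height. I'll push slowly.

Request:
step_arm(xyz=[[0.12,-0.05,0],[0.12,0,0],[0.12,0,0],[0.1,0,0],[0.1,0,0],[0.1,0,0],[0.1,0,0],[0.1,0,0]], angular=[[0,0,0],[0,0,0],[0,0,0],[0,0,0],[0,0,0],[0,0,0],[0,0,0],[0,0,0]])

```text
time_s: 4.45
tool_pos: [470.3, -23.6, 363.7]
eef_rot: [3.141, 0.001, 0.063]
force: [0.5, 0.1, 1.8]
opening: 0.002
grip_force: 0.0
```

Request:
step_arm(xyz=[[0.1,0,0],[0.1,0,0],[0.1,0,0],[0.1,0,0],[0.1,0,0]], angular=[[0,0,0],[0,0,0],[0,0,0],[0,0,0],[0,0,0]])

```text
time_s: 4.95
tool_pos: [495.4, -21.9, 362.6]
eef_rot: [-3.142, 0.0, 0.062]
force: [-0.4, 0.6, 0.3]
opening: -0.001
grip_force: 0.3
```

```bash
python3 -c "
from h import *
a=optics.read_camera('side')[:,:,::-1]
cv2.imwrite('pics/s2.png',cv2.resize(a[90:330,180:500],(640,480)))"
```

```text
(no output)
```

View pics/s2.png

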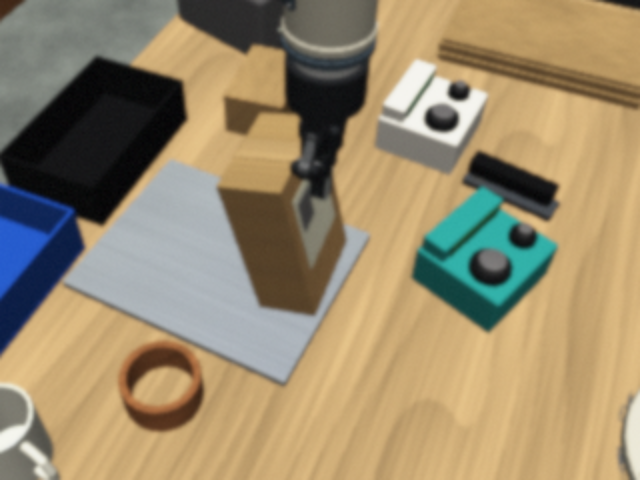

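The carton is tipping about its heel, with its near foot at (290,310) and its top leaning towards the free plate. I'll keep pushing.

Request:
step_arm(xyz=[[0.1,0,0],[0.1,0,0],[0.1,0,0],[0.1,0,0],[0.1,0,0],[0.1,0,0],[0.1,0,0],[0.1,0,0]], angular=[[0,0,0],[0,0,0],[0,0,0],[0,0,0],[0,0,0],[0,0,0],[0,0,0],[0,0,0]])

```text
time_s: 5.8
tool_pos: [535.4, -19.5, 362.7]
eef_rot: [-3.142, -0.0, 0.062]
force: [-0.4, -0.0, 0.2]
opening: -0.0
grip_force: 0.0
```

Request:
step_arm(xyz=[[0.1,0,0],[0.0,0,0],[0.0,0,0],[0,0,0],[0,0,0],[0,0,0]], angular=[[0,0,0],[0,0,0],[0,0,0],[0,0,0],[0,0,0],[0,0,0]])

```text
time_s: 6.4
tool_pos: [539.8, -19.2, 362.7]
eef_rot: [-3.142, -0.0, 0.062]
force: [0.6, 0.6, -0.1]
opening: -0.0
grip_force: 0.0
```

```bash
python3 -c "
from h import *
a=optics.read_camera('side')[:,:,::-1]
cv2.imwrite('pics/s3.png',cv2.resize(a[90:330,180:500],(640,480)))"
```

```text
(no output)
```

View pics/s3.png

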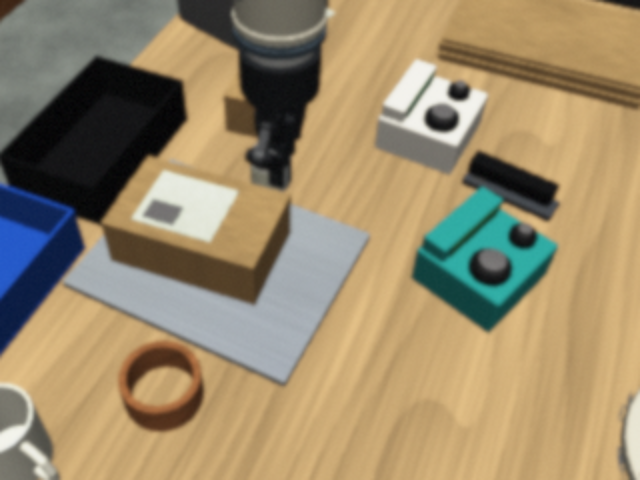

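The carton lies with its label up (crop (185,205)), on the plate. Next I'll move over to the key, then check from the top.

Request:
step_arm(xyz=[[-0.3,0.6,-0.2],[-0.35,0.8,0],[-0.35,0.8,0],[-0.35,0.8,0],[-0.35,0.8,0],[-0.35,0.8,0],[-0.3,0.8,0.4],[-0.2,0.8,0.4]], angular=[[0,0,0],[0,0,0],[0,0,0],[0,0,0],[0,0,0],[0,0,0],[0,0,0],[0,0,0]])

```text
time_s: 7.25
tool_pos: [431.0, -338.3, 333.0]
eef_rot: [3.14, -0.001, 0.062]
force: [0.8, 0.4, 0.7]
opening: 0.005
grip_force: 0.0
```

Request:
step_arm(xyz=[[0,0.1,0.3],[0,0,0.3],[0,0,0],[0,0,0]], angular=[[0,0,0],[0,0,0],[0,0,0],[0,0,0]])

```text
time_s: 7.65
tool_pos: [432.5, -341.0, 302.7]
eef_rot: [-3.141, 0.001, 0.063]
force: [0.4, 0.9, 0.5]
opening: -0.001
grip_force: 0.0
```

```bash
python3 -c "
from h import *
plan(433,-340.7,173+90,.062);print(get_obs()['tool_pos'])
a=optics.read_camera('side')[:,:,::-1];b=optics.read_camera('top')[:,:,::-1]
o=np.zeros((480,800,3),np.uint8);o[:,:480]=cv2.resize(b[115:235,270:390],(480,480),interpolation=2)
o[:320,480:]=cv2.resize(a[100:180,360:440],(320,320),interpolation=2)
cv2.imwrite('pics/s4.png',o)"
```

```text
shift [ 0.01 -0.01  0.79] shift in goal frame [ 0.01 -0.01  0.79] turn [-0.01  0.    0.01] rot [-3.141e+00  1.000e-03  6.300e-02] F [0.4 0.9 0.5] t 7.65
[ 432.45509698 -341.0473101   302.72231315]
```

View pics/s4.png

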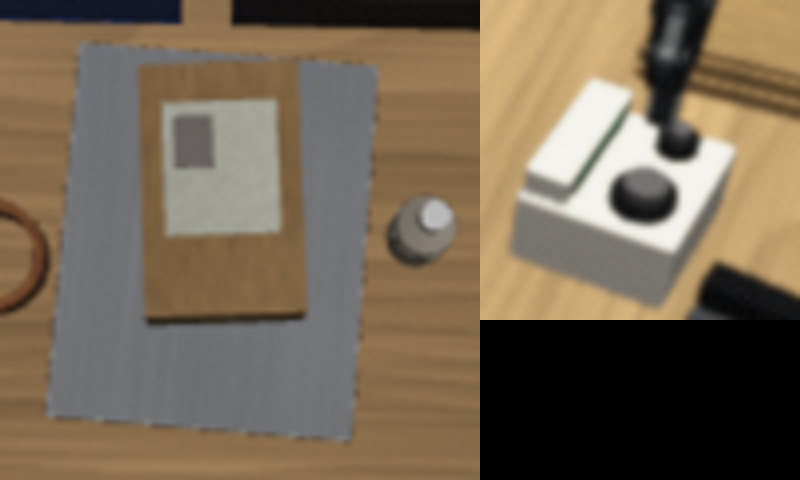

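The carton lies wholly on the plate with its label up: far edge at crop row 63, inside the plate edge at about row 50. The fingertip at side pixel (405,130) should be above the large key, and I'll check that by projection.

```bash
python3 -c "
from h import *
print(proj('side',[432.5,-341,129.7]),proj('side',[433,-340.7,74]))
for q in((137,65),(298,62),(305,314),(146,320)): print(back('top',(270+q[0]/4-.4,115+q[1]/4-.4),110).round())"
```

```text
[404.57713872 129.4646651 ] [400.97860412 145.5868484 ]
[734.  51. 110.]
[739. -70. 110.]
[550. -78. 110.]
[543.  39. 110.]
```

Request:
step_arm(xyz=[[0,0,0.3],[0,0,0.3],[0,0,0.15],[0,0,0.1],[0,0,0],[0,0,0]], angular=[[0,0,0],[0,0,0],[0,0,0],[0,0,0],[0,0,0],[0,0,0]])

```text
time_s: 8.35
tool_pos: [432.6, -341.6, 260.7]
eef_rot: [3.141, -0.001, 0.063]
force: [-0.1, 0.0, 0.4]
opening: -0.0
grip_force: 0.0
```

Tip at z≈88 and aligned. I'll descend in small steps and watch the force.

Request:
step_arm(xyz=[[0,0,0.08],[0,0,0.08],[0,0,0.08],[0,0,0.04],[0,0,0]], angular=[[0,0,0],[0,0,0],[0,0,0],[0,0,0],[0,0,0]])

```text
time_s: 8.85
tool_pos: [432.8, -341.9, 248.9]
eef_rot: [3.14, -0.001, 0.062]
force: [-7.4, 6.1, 34.8]
opening: -0.002
grip_force: 17.3
```

Request:
step_arm(xyz=[[0,0,0.04],[0,0,0]], angular=[[0,0,0],[0,0,0]])

```text
time_s: 9.05
tool_pos: [432.8, -342.0, 248.6]
eef_rot: [3.14, -0.002, 0.062]
force: [-11.7, 9.1, 55.9]
opening: 0.006
grip_force: 27.2
```

Firm stop at tip z≈76. I'll back off in small steps to see whether the spring force shows.

Request:
step_arm(xyz=[[0,0,-0.12],[0,0,0]], angular=[[0,0,0],[0,0,0]])

```text
time_s: 9.25
tool_pos: [432.7, -341.8, 251.5]
eef_rot: [3.14, -0.002, 0.062]
force: [1.0, 0.6, 3.7]
opening: 0.001
grip_force: 1.8
```

Request:
step_arm(xyz=[[0,0,-0.03],[0,0,0]], angular=[[0,0,0],[0,0,0]])

```text
time_s: 9.45
tool_pos: [432.7, -341.9, 251.9]
eef_rot: [3.141, -0.001, 0.062]
force: [2.7, -1.7, 3.8]
opening: -0.001
grip_force: 1.7
```

Request:
step_arm(xyz=[[0,0,-0.04],[0,0,0]], angular=[[0,0,0],[0,0,0]])

```text
time_s: 9.65
tool_pos: [432.4, -341.6, 253.6]
eef_rot: [-3.142, 0.0, 0.062]
force: [1.4, -1.8, 2.7]
opening: 0.002
grip_force: 1.2
```

Request:
step_arm(xyz=[[0,0,-0.04],[0,0,0]], angular=[[0,0,0],[0,0,0]])

```text
time_s: 9.85
tool_pos: [432.0, -341.3, 255.4]
eef_rot: [-3.141, 0.001, 0.062]
force: [0.2, -0.2, 1.1]
opening: 0.003
grip_force: 0.7
```

Request:
step_arm(xyz=[[0,0,-0.06],[0,0,0]], angular=[[0,0,0],[0,0,0]])

```text
time_s: 10.05
tool_pos: [432.1, -341.3, 258.7]
eef_rot: [-3.141, 0.001, 0.062]
force: [1.0, 0.4, 0.4]
opening: -0.001
grip_force: 0.0
```

The spring force fades from 3.7 N at 251.5 to 0 near 256, so the key went its full 6 mm down to the stop and came back. Now I'll retreat.

Request:
step_arm(xyz=[[0,0,-0.3],[0,0,-0.6],[0,0,-0.8],[0,0,-0.8],[-0.5,0,-0.4],[-0.5,0.3,0],[0,0,0],[0,0,0]], angular=[[0,0,0],[0,0,0],[0,0,0],[0,0,0],[0,0,0],[0,0,0],[0,0,0],[0,0,0]])

```text
time_s: 10.85
tool_pos: [382.9, -359.6, 403.6]
eef_rot: [-3.141, 0.0, 0.061]
force: [-0.3, 0.9, -0.3]
opening: -0.002
grip_force: 0.0
```

```bash
python3 -c "
from h import *
cv2.imwrite('pics/s5.png',optics.read_camera('side')[:,:,::-1]);print(get_obs()['force'],get_obs()['dq'].round(3))"
```

```text
[ 0.94570248  0.35186239 -0.25529445] [ 0.012  0.01  -0.004 -0.002 -0.001  0.001]
```

View pics/s5.png

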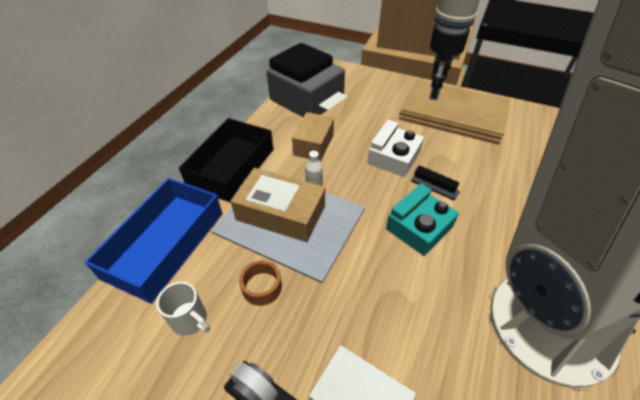

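The carton lies flat at (278,203) with its label up, the white console's keys at (400,148) and (409,135) are up, everything else is undisturbed, and the arm is clear.

```bash
python3 -c "
from h import *
print(job.job_done())"
```

```text
the job is handed in; nothing more can be done
None
```

The carton was pushed over and lies flat, label up and wholly on the plate. After that the large key was pressed to its stop and came back up. The arm finished clear, nothing else looked moved in the last picture, and the job was handed in at about 11 s; no verdict was returned.

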